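# Restock the work rack in reverse order

## Robot

A 6-joint arm with a two-finger parallel gripper is mounted at the origin on a cart in front of the work surface, level with it; the furniture and walls round the work are solid. World frame = base frame: x ahead of the robot, y to its left, z up, the work surface at z = 0. Lengths are in mm, angles in rad, forces in N, time in s.
With the tool pointing down it reaches from about 275 to 1000 mm from the base axis. Payload 8.4 kg.
Tool frame: the origin (TCP) lies on the centre line of the jaws, within the pads' length; the fingertips stand 17 mm ahead of it and the grasp point (between the pads) lies 2 mm behind it; z points along the fingers, y is the line along which they close (so a half turn about z gives the same grasp; the last joint's range is limited). The gripper opens to 85 mm and grips with 20 to 120 N. Pads are 22 mm wide; open, the fingers measure 114 mm over their backs; the gripper's body (76 mm by 85 mm) begins 54 mm behind the grasp point. The pads swing forward as they close: fully open they stand 13 mm farther back than shut.
Start: joints at [-0.002, 0.353, 1.633, -0, 1.155, -0.002], TCP at [625.002, -0, 248.281] pointing down, gripper open.
Joint ranges: [-2.63, 2.63], [-0.92, 2.1], [0.06, 2.66], [-1.3, 4.44], [0, 2.69], [-3.02, 3.02]. Speed limits (rad/s): [2.22, 2.22, 2.79, 3.14, 3.14, 3.14].

## Interface

Orientations are given as [roll, pitch, yaw] about the fixed x, y, z axes, in that order (R = Rz(yaw) Ry(pitch) Rx(roll)).
In Python, from rig import r, eyes gives the robot as it stands. The module is installed in compiled form; this text tells all that it offers.
- The arm moves only by the shell command python3 -m inch 'ROWS' [FORCE]. ROWS is JSON, a list of rows, each a list of 7 numbers: the shift along the tool's x, y, z in m, then the turn, a rotation vector about the tool's x, y, z in degrees, then the closure, from -1 (fully open) to 1 (shut). In form: [[x, y, z, rx, ry, rz, gripper], ...]. A call has 1 to 8 rows; each row shifts and turns the commanded pose from where the row before left it, along the tool's axes as they then stand; what a row does not reach is not made up. A row lasts 1/10 s, in which the tool goes at most 50 mm and 8.59 degrees, less where a joint would pass 70% of its speed; a pose out of reach is approached as far as the arm can. A call with a gripper value outside its range is refused whole. The fingers move at their own pace and stop on an object; FORCE is the grip in N (left out, the last holds). Time passes only in rows, so rows that do not move let the fingers close. It gives the time, the measured TCP pose, the force, the opening and the grip force at its end, in the units of the state.
- r.sense(): the state, without advancing time (a new reading comes with each control period).
- eyes.grab_frame(name): name is "scene" or "side" or "wrist"; returns a dict with "img" (480x640x3 uint8, blue, green, red), "fx", "fy", "cx", "cy" (pixels), "R" (3x3) and "t" (3): a world point X has camera coordinates R X + t; the wrist camera has in their place "hand_eye" (4x4, takes a point from camera to tool coordinates, whose origin is the TCP and whose axes are the flange's). Camera axes: x right, y down, z forward; pixel columns grow to the right and rows downward; lengths in mm; the calibration is good to about 2 mm. The wrist camera is an equidistant fisheye: a pixel r from the principal point sees the ray r / f radians off the axis. A picture is of the moment at which its call begins: read the wrist's pose just before it. There is no depth.
- r.sign_off(): hands the job in; it is judged then, once.
The state is a dict: "clock": time; "qpos": joint angles; "qvel": joint speeds; "joint_efforts": joint torques, N m; "eef_pos": TCP position; "tcp_rot": TCP orientation; "contact_force": force on the tool from outside, world axes, zero at the start; "wrist_torque": the same for the moment, N m; "opening": opening from 0.0 (shut) to 1.0 (fully open); "grasp_force": force on a finger pad.
Only numpy, scipy, OpenCV 4.12 (cv2) and the standard library are available. Lean on these libraries where they do the work, as an engineer would, in place of code of your own. Each camera call takes 0.05 s, during which the arm holds its last target. There are 200 camera calls.

## Task

Move the three jars and the dropper bottle from the full supply rack into the four bays of the empty steel work rack, one to a bay and in reverse order: the one that stands next to the black end block in the supply rack goes into the bay farthest from the work rack's black end block, the next one into the bay beside that, and so on, so that the one that stood farthest from the block ends up next to it. Keep them upright all the time, and leave each standing flat on the floor of its bay.

Things in the scene. Friction and masses are not known exactly. Their poses are not given: they have to be found in the camera images.
- small_jar: the smallest of the four containers: low clear jar with a round yellow screw lid, about 40 mm across, 46 mm high. Loose, under 0.1 kg. Origin: centre of its underside; z up. It starts upright in its collar in the supply rack; a like one far back on the right of the worktop is not meant.
- tall_jar: clear jar with a round blue screw lid, about 44 mm across, 60 mm high, the tallest jar. Loose, under 0.1 kg. Origin: centre of its underside; z up. It starts upright in its collar in the supply rack; a like one far back on the right of the worktop is not meant.
- wide_jar: clear jar with a round red screw lid, about 50 mm across, 52 mm high, the widest jar. Loose, under 0.1 kg. Origin: centre of its underside; z up. It starts upright in its collar in the supply rack; a like one far back on the right of the worktop is not meant.
- dropper_bottle: white bottle with a thin red dropper spout; round body about 37 mm across up to 60 mm high, spout 16 mm across, 92 mm high in all; grip it round the body. Loose, under 0.1 kg. Origin: centre of its underside; z up. It starts upright in its collar in the supply rack; a like one far back on the right of the worktop is not meant.
- collar_small_jar: plain steel ring fixed on the supply rack, 64 mm outside, 56 mm inside, 8 mm high, in which the small jar stands at the start (the four rings look alike, and which place of the supply rack this one has varies). Origin: centre of its underside, level with the container's underside. It does not move during the job.
- collar_tall_jar: plain steel ring fixed on the supply rack, 64 mm outside, 56 mm inside, 8 mm high, in which the tall jar stands at the start (the four rings look alike, and which place of the supply rack this one has varies). Origin: centre of its underside, level with the container's underside. It does not move during the job.
- collar_wide_jar: plain steel ring fixed on the supply rack, 64 mm outside, 56 mm inside, 8 mm high, in which the wide jar stands at the start (the four rings look alike, and which place of the supply rack this one has varies). Origin: centre of its underside, level with the container's underside. It does not move during the job.
- collar_dropper_bottle: plain steel ring fixed on the supply rack, 64 mm outside, 56 mm inside, 8 mm high, in which the dropper bottle stands at the start (the four rings look alike, and which place of the supply rack this one has varies). Origin: centre of its underside, level with the container's underside. It does not move during the job.
- supply_rack: fixed grey plastic plate 90 x 304 mm, 6 mm thick, full at the start, with the four steel rings and, across one short end, a black end block 18 mm high. Origin: underside, centre of the plate; y runs along the row to the black block (roughly to the robot's left), x across it, z up. Places at y = +112.5, +37.5, -37.5, -112.5 mm; standing surface at z = 6 mm.
- work_rack: fixed steel tray 76 x 304 mm, empty, with four bays and, across one short end, a black end block 18 mm high. Origin: underside, centre of the tray; y runs along the row to the black block (roughly to the robot's left), x across it, z up. Bay centres x = 0, y = +112.5, +37.5, -37.5, -112.5 mm; bays 68 (x) by 71 mm (y) inside, floor at z = 6 mm, walls 4 mm thick, tops at z = 16 mm.
Not all that is in view belongs to the job. What is shaped like the tall_jar but turquoise is not meant.

How it is judged:
By the outcome, as a careful person would: the job done as asked, in the order asked, and still so for the second after the job is handed in, with the robot touching nothing.
It also fails if it takes over 102 s, if anything falls off the work surface, if the arm or the gripper's body presses on something with over 40 N, if the wrist force passes 120 N, or if a joint passes its speed limit or range.

## Working session

There is one attempt and no reset: what is moved stays moved. The work goes in short steps, Python scripts to look and compute and a shell command to move; the robot and the scene stay as the last step left them, time stands still between calls to the robot, and variables do not carry over. Pictures are saved under pics/ and viewed, at most 14 in all, crops included, and the job is handed in when it is done.

```bash
mkdir -p pics; python3 - <<'E'
from rig import r, eyes
import cv2,pickle
print(r.sense())
for n in ("scene","side","wrist"):
    f=eyes.grab_frame(n); cv2.imwrite(f"pics/{n}0.png",f["img"]); pickle.dump(f,open(n+"0.pkl","wb"))
    print({k:v for k,v in f.items() if k!="img"})
E
```

```text
{'clock': 0.0, 'qpos': array([-2.41625485e-03,  3.53617598e-01,  1.63411783e+00, -1.17222821e-05,
        1.15522639e+00, -2.41842378e-03]), 'qvel': array([-7.50334814e-04, -7.85986720e-04,  7.15361593e-04, -3.82133650e-04,
        9.25241881e-05,  1.55407823e-04]), 'joint_efforts': array([-2.03471049e-03, -6.05236173e+01, -3.42063046e+01, -2.62302356e-04,
        9.48130677e-03,  3.61521288e-06]), 'eef_pos': array([ 6.24549698e+02, -1.25627948e-02,  2.47587733e+02]), 'tcp_rot': array([-3.14022347e+00,  7.40683247e-06,  1.57080324e+00]), 'contact_force': array([-0.42383271, -0.61182318, -0.79631163]), 'wrist_torque': array([ 0.00354708, -0.00439104, -0.01708917]), 'grasp_force': 0.0, 'opening': 1.0032185598750023}
{'fx': 444.17819290950047, 'fy': 444.17819290950047, 'cx': 319.4417097102685, 'cy': 238.43793707551328, 'R': array([[ 0.72826996, -0.68528857,  0.00156509],
       [-0.42801838, -0.45664497, -0.77992028],
       [ 0.53518514,  0.56732262, -0.62587692]]), 't': array([-428.29538094,  209.4766162 ,  883.61463284])}
{'fx': 447.92711881604225, 'fy': 447.92711881604225, 'cx': 322.05956096037005, 'cy': 238.80900929151701, 'R': array([[ 0.91404726, -0.40554835, -0.00693853],
       [-0.24120193, -0.52972198, -0.81315205],
       [ 0.32609698,  0.74493299, -0.58200997]]), 't': array([-479.79152128,   77.05558381, 1070.0993495 ])}
{'fx': 371.64829954431775, 'fy': 371.64829954431775, 'cx': 316.97935984843235, 'cy': 234.05857191831095, 'hand_eye': array([[ 1.23686269e-03, -9.45320172e-01, -3.26141446e-01,
         8.49861347e+01],
       [ 9.99998831e-01,  8.76160647e-04,  1.25285796e-03,
         2.52002147e-01],
       [-8.98599602e-04, -3.26142614e-01,  9.45320151e-01,
        -1.26690794e+02],
       [ 0.00000000e+00,  0.00000000e+00,  0.00000000e+00,
         1.00000000e+00]])}
```

View pics/scene0.png

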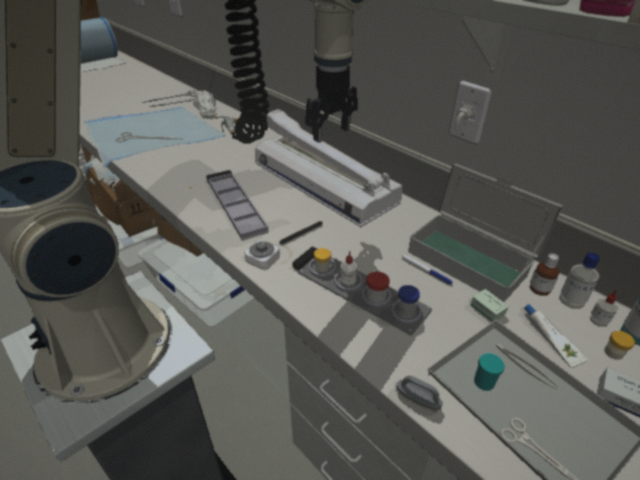

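View pics/side0.png

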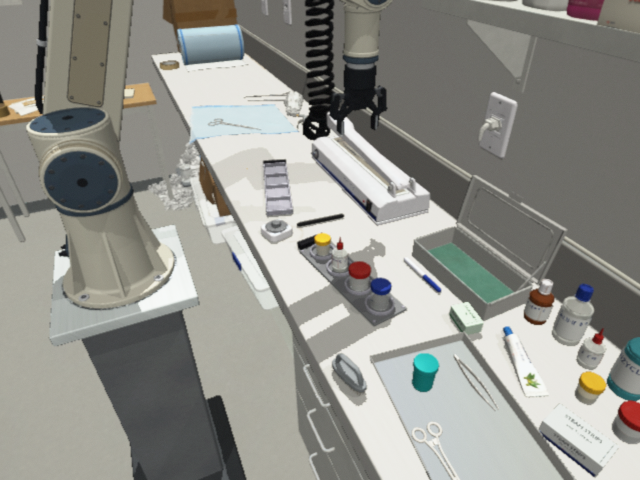

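View pics/wrist0.png

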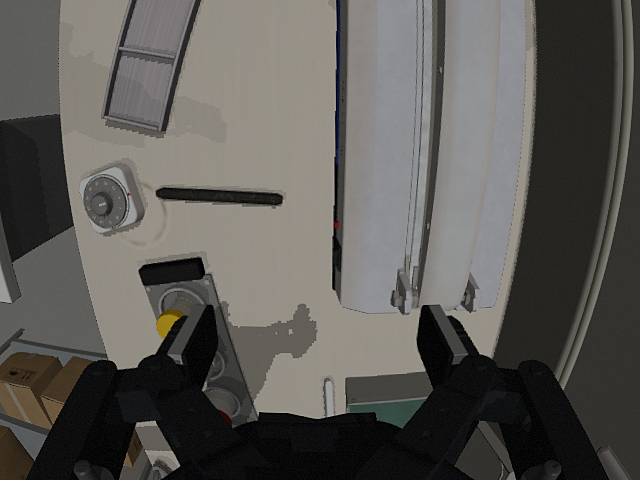

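The supply row, counted from its block, is yellow (scene 322,258), dropper (349,268), red (377,285), blue (409,300). The work rack's block is at its far end (side 275,162). Next I'll enlarge both racks to get precise pixels.

```bash
python3 - <<'E'
import cv2,pickle,numpy as np
def c(n,x,y,w,h,s):
    im=pickle.load(open(n+"0.pkl","rb"))["img"][y:y+h,x:x+w]
    im=cv2.resize(im,None,fx=s,fy=s,interpolation=cv2.INTER_CUBIC)
    for k in range(0,w,10): cv2.line(im,(k*s,0),(k*s,6 if k%50 else 16),(0,255,0),1)
    for k in range(0,h,10): cv2.line(im,(0,k*s),(6 if k%50 else 16,k*s),(0,255,0),1)
    return im
a=np.hstack([c("scene",200,165,80,75,5),c("side",240,150,80,75,5)])
cv2.imwrite("pics/w1.png",a)
b=np.hstack([c("scene",290,240,160,100,5)]); cv2.imwrite("pics/s1.png",b)
cv2.imwrite("pics/s2.png",c("side",290,225,130,100,6))
E
```

```text
(no output)
```

View pics/w1.png

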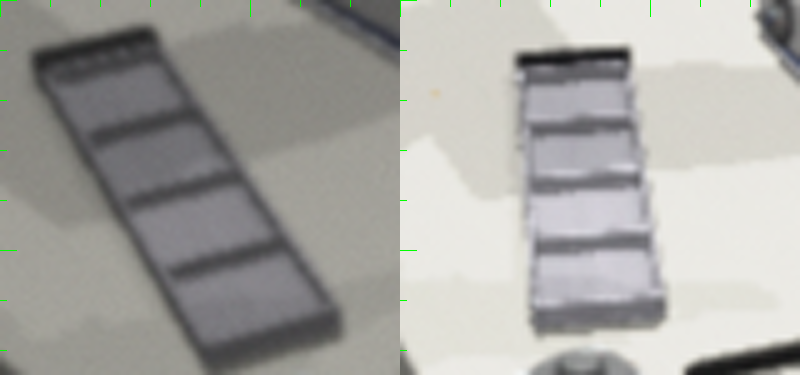

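View pics/s2.png

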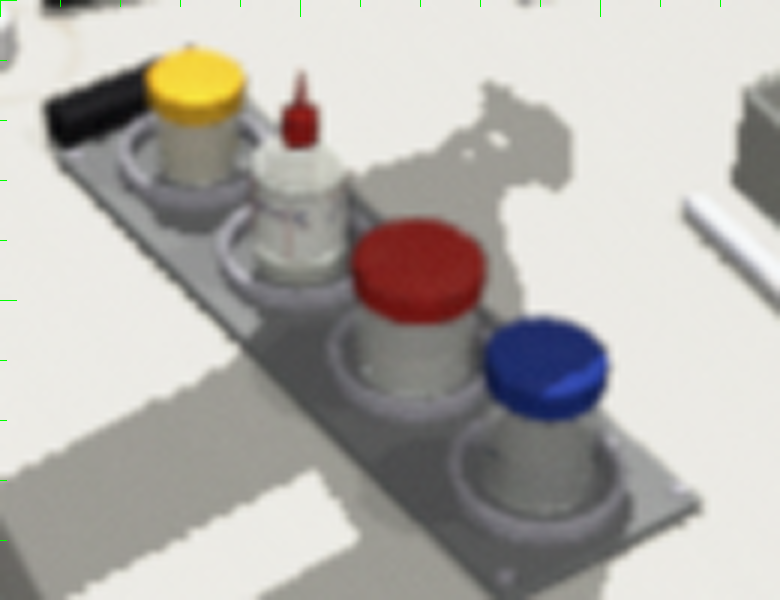

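Both crops read cleanly: in the side view the lid tops are yellow (322.5,237.8), red (359.8,268) and blue (381,283.8), with the dropper tip at (340.2,237.5). The work rack's corners show in both views. Back-projecting these now.

```bash
cat > h.py <<'E'
import pickle,numpy as np,cv2
def ray(f,u,v,pose=None):
    if "R" in f:
        d=f["R"].T@np.array([(u-f["cx"])/f["fx"],(v-f["cy"])/f["fy"],1]); return -f["R"].T@f["t"],d
    a=np.array([u-f["cx"],v-f["cy"]])/f["fx"]; th=np.linalg.norm(a)
    d=np.r_[np.sin(th)*a/th,np.cos(th)]
    from scipy.spatial.transform import Rotation as Ro
    p,e=pose; Rw=Ro.from_euler("xyz",e).as_matrix(); H=f["hand_eye"]
    return p+Rw@H[:3,3],Rw@H[:3,:3]@d
def hit(f,u,v,z,pose=None):
    o,d=ray(f,u,v,pose); return np.round(o+d*(z-o[2])/d[2],1)
E
python3 - <<'E'
from h import *
S=pickle.load(open("side0.pkl","rb"));C=pickle.load(open("scene0.pkl","rb"))
for n,u,v,z in [("yel",322.5,237.8,52),("red",359.8,268,58),("blue",381,283.8,66),("drop",340.2,237.5,98),("plateR",407,309.5,6),("nl",266.4,212.4,16),("nr",292.6,210,16),("fl",263.6,161.4,18),("fr",285.8,159.8,18)]: print("side",n,hit(S,u,v,z))
for n,u,v,z in [("nl",241,235,16),("nr",267.6,228,16),("fl",207,175,18),("fr",230.4,170.6,18)]: print("scene",n,hit(C,u,v,z))
W=pickle.load(open("wrist0.pkl","rb"));P=(np.array([624.55,0,247.6]),[-3.1402,0,1.5708])
for n,u,v,z in [("wr near l",104,121,16),("wr near r",163,131,16),("block fl",138,268,24),("block fr",203,259,24)]: print(n,hit(W,u,v,z,P))
E
```

```text
side yel [ 463.9 -141.    52. ]
side red [ 488.6 -286.9   58. ]
side blue [ 499.5 -359.1   66. ]
side drop [ 474.7 -215.5   98. ]
side plateR [ 546.5 -395.7    6. ]
side nl [391.4  81.7  16. ]
side nr [462.5  63.1  16. ]
side fl [482.8 389.8  18. ]
side fr [554.9 370.   18. ]
scene nl [392.1  83.1  16. ]
scene nr [459.6  60.   16. ]
scene fl [488.  395.2  18. ]
scene fr [555.4 368.5  18. ]
wr near l [398.6  88.1  16. ]
wr near r [469.5  71.1  16. ]
block fl [423.8 -76.5  24. ]
block fr [504.6 -63.9  24. ]
```

```bash
python3 -m inch '[[0.022,-0.025,-0.007,0,0,0,-1],[0.022,-0.025,-0.007,0,0,0,-1],[0.022,-0.025,-0.007,0,0,0,-1],[0.022,-0.025,-0.007,0,0,0,-1],[0.022,-0.025,-0.007,0,0,0,-1],[0.022,-0.025,-0.007,0,0,0,-1],[0,0,0,0,0,0,-1],[0,0,0,0,0,0,-1]]' 40
cat > look.py <<'E'
import sys,pickle,cv2
from rig import r,eyes
n=sys.argv[1]; s=r.sense(); f=eyes.grab_frame("wrist"); f["pose"]=(s["eef_pos"],s["tcp_rot"]); pickle.dump(f,open(n+".pkl","wb"))
cv2.imwrite(f"pics/{n}.png",cv2.resize(f["img"],(800,600),interpolation=cv2.INTER_CUBIC)); print(f["pose"])
E
python3 look.py work1
```

```text
clock: 0.95
eef_pos: [474.9, 132.3, 290.5]
tcp_rot: [3.141, 0.0, 1.572]
contact_force: [0.3, -0.9, -1.1]
opening: 1.001
grasp_force: 0.0
(array([474.94491542, 132.28129411, 290.52288586]), array([3.14074471e+00, 7.49183419e-05, 1.57233261e+00]))
```

View pics/work1.png

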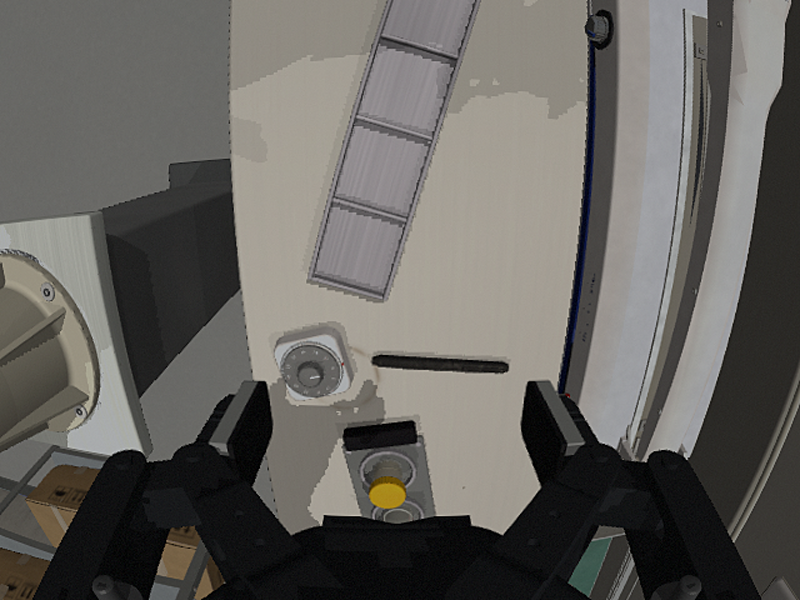

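```bash
python3 -m inch '[[-0.047,0.001,0,0,0,0,-1],[-0.047,0.001,0,0,0,0,-1],[-0.047,0.001,0,0,0,0,-1],[-0.047,0.001,0,0,0,0,-1],[-0.047,0.001,0,0,0,0,-1],[-0.047,0,0,0,0,0,-1],[-0.047,0,0,0,0,0,-1],[-0.047,0,0,0,0,0,-1]]'; python3 -m inch '[[-0.047,0,0,0,0,0,-1],[-0.047,0,0,0,0,0,-1],[0,0,0,0,0,0,-1],[0,0,0,0,0,0,-1]]'; python3 look.py sup1
```

```text
clock: 1.8
eef_pos: [479.6, -247.3, 289.8]
tcp_rot: [-3.141, 0.0, 1.569]
contact_force: [0.4, -0.2, -0.2]
opening: 1.0
grasp_force: 0.0
clock: 2.2
eef_pos: [479.3, -339.8, 289.2]
tcp_rot: [-3.14, -0.001, 1.567]
contact_force: [-0.1, 0.2, -0.6]
opening: 1.0
grasp_force: 0.0
(array([ 479.28265928, -339.76521224,  289.16018375]), array([-3.14025176e+00, -1.04228748e-03,  1.56746234e+00]))
```

View pics/sup1.png

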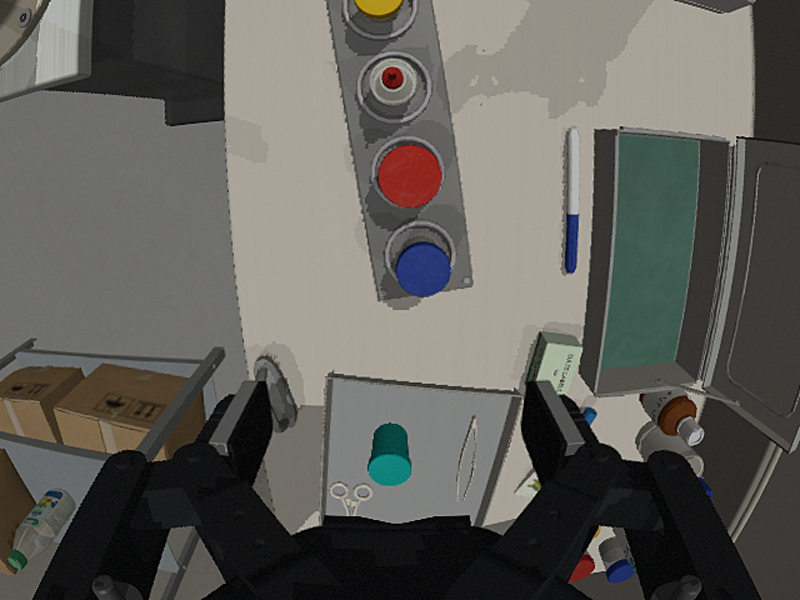

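In work1 the tray's near corners are at about (309,278) and (385,300), and the divider midpoints at (370,210), (394,130) and (419,49). In sup1, the dropper tip is at (392,76), red at (410,176) and blue at (424,270).

```bash
python3 - <<'E'
from h import *
W=pickle.load(open("work1.pkl","rb"));S=pickle.load(open("sup1.pkl","rb"))
k=0.8
def p(f,n,u,v,z): q=hit(f,u*k,v*k,z,f["pose"]); print(n,q); return q
p(W,"nl",309,278,16);p(W,"nr",385,300,16)
for n,u,v in [("D1l",332,200),("D1r",407,219),("D2l",356,120),("D2r",433,140),("D3l",381,40),("D3r",459,58)]: p(W,n,u,v,16)
p(W,"yel lid",388,491,52)
hsv=cv2.cvtColor(S["img"],cv2.COLOR_BGR2HSV)
for n,lo,hi,z in [("red",0,6,58),("blue",110,125,66),("yel",18,32,52)]:
  for f,fn in ((S,"S"),(W,"W")):
    h=cv2.cvtColor(f["img"],cv2.COLOR_BGR2HSV); m=((h[...,0]>=lo)&(h[...,0]<=hi)&(h[...,1]>150)&(h[...,2]>60)).astype(np.uint8)
    N,_,st,ce=cv2.connectedComponentsWithStats(m)
    for i in range(1,N):
        if st[i,4]>150: print(fn,n,st[i],np.round(ce[i]/k,1),hit(f,*ce[i],z,f["pose"]))
p(S,"tip",392,76,98);p(S,"ringD",395,87,14);p(S,"ringR",409,174,14);p(S,"ringB",419.5,258,14)
E
```

```text
nl [396.2  92.8  16. ]
nr [465.8  71.6  16. ]
D1l [419.9 164.   16. ]
D1r [485.3 146.8  16. ]
D2l [441.6 233.3  16. ]
D2r [506.9 216.1  16. ]
D3l [462.6 303.4  16. ]
D3r [528.5 288.6  16. ]
yel lid [ 467.9 -129.5   52. ]
S red [306  54  16  16 188] [392.   76.8] [ 476.8 -206.9   58. ]
S red [ 303  116   50   50 1983] [409.3 175.6] [ 489.7 -283.3   58. ]
S red [455 444  21  22 241] [582.3 568.6] [ 723.9 -763.    58. ]
S blue [453 172  10  46 333] [571.6 242.7] [ 621.5 -332.9   66. ]
S blue [ 317  193   43   44 1428] [422.9 269.2] [ 500.5 -355.8   66. ]
S blue [487 451  21  15 196] [620.9 573.2] [ 784.9 -780.4   66. ]
S yel [284   0  39  15 444] [378.1   7.4] [ 466.2 -149.    52. ]
W yel [295 381  30  26 625] [387.1 492.1] [ 467.  -131.1   52. ]
tip [ 477.1 -211.7   98. ]
ringD [ 478.9 -210.    14. ]
ringR [ 490.7 -285.5   14. ]
ringB [ 500.4 -360.5   14. ]
```

```bash
python3 -m inch '[[-0.018,0.021,0.035,0,0,0,-1],[0,0,0.04,0,0,0,-1],[0,0,0.04,0,0,0,-1],[0,0,0.04,0,0,0,-1],[0,0,0.04,0,0,0,-1],[0,0,0.03,0,0,0,-1],[0,0,0.01,0,0,0,-1],[0,0,0,0,0,0,-1]]'; python3 -m inch '[[0,0,0,0,0,0,1],[0,0,0,0,0,0,1],[0,0,0,0,0,0,1],[0,0,0,0,0,0,1],[0,0,0,0,0,0,1],[0,0,0,0,0,0,1],[0,0,0,0,0,0,1]]' 30; python3 look.py g1
```

```text
clock: 3.05
eef_pos: [500.5, -354.7, 54.2]
tcp_rot: [-3.139, -0.002, 1.572]
contact_force: [0.3, -0.2, 0.7]
opening: 1.005
grasp_force: 0.0
clock: 3.75
eef_pos: [501.8, -356.5, 57.0]
tcp_rot: [3.14, 0.001, 1.571]
contact_force: [-0.7, 0.7, 7.1]
opening: 0.483
grasp_force: 29.6
(array([ 501.79936147, -356.54521615,   57.01187563]), array([3.13961462e+00, 1.29037906e-03, 1.57068736e+00]))
```

View pics/g1.png

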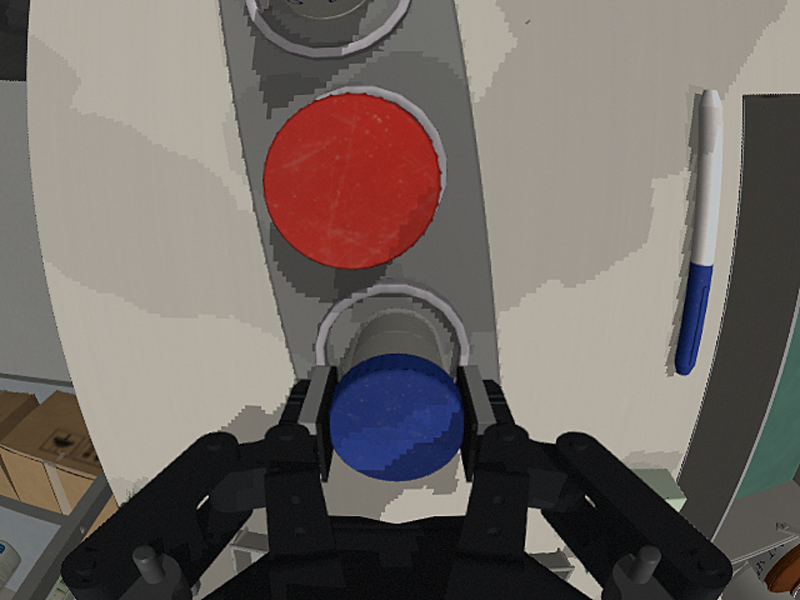

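The blue lid is centred between the pads (417,415). Lifting and carrying it across now.

```bash
python3 -m inch '[[0,0,-0.02,0,0,0,1],[0,0,-0.04,0,0,0,1],[0,0,-0.04,0,0,0,1],[0.02,0,-0.025,0,0,0,1],[0.04,0,0,0,0,0,1],[0.045,0,0,0,0,0,1],[0.045,0,0,0,0,0,1],[0.045,0,0,0,0,0,1]]'; python3 -m inch '[[0.045,0,0,0,0,0,1],[0.045,0,0,0,0,0,1],[0.045,0,0,0,0,0,1],[0.045,0,0,0,0,0,1],[0.045,0,0,0,0,0,1],[0.045,0,0,0,0,0,1],[0.045,0,0,0,0,0,1],[0.045,0,0,0,0,0,1]]';  python3 -m inch '[[0.045,0,0,0,0,0,1],[0.045,0,0,0,0,0,1],[0.03,0,0,0,0,0,1],[0.015,0,0,0,0,0,1],[0,0,0,0,0,0,1],[0,0,0,0,0,0,1]]'
```

```text
clock: 4.6
eef_pos: [500.8, -159.6, 181.2]
tcp_rot: [3.14, 0.0, 1.57]
contact_force: [1.3, 0.0, -2.0]
opening: 0.48
grasp_force: 30.9
clock: 5.4
eef_pos: [500.9, 200.9, 181.2]
tcp_rot: [3.14, -0.0, 1.571]
contact_force: [0.4, 0.7, -1.0]
opening: 0.484
grasp_force: 30.9
clock: 6.0
eef_pos: [500.8, 333.2, 180.3]
tcp_rot: [-3.141, 0.001, 1.571]
contact_force: [-0.4, 0.0, -0.9]
opening: 0.474
grasp_force: 30.9
```

```bash
python3 -m inch '[[0,0.006,0.02,0,0,0,1],[0,0,0.04,0,0,0,1],[0,0,0.035,0,0,0,1],[0,0,0.005,0,0,0,1],[0,0,0,0,0,0,1]]'; python3 look.py p1
```

```text
clock: 6.5
eef_pos: [506.7, 332.5, 79.9]
tcp_rot: [-3.14, 0.001, 1.57]
contact_force: [0.6, -0.6, 0.3]
opening: 0.481
grasp_force: 30.8
(array([506.70230298, 332.50228363,  79.93847686]), array([-3.13968465e+00,  1.40415083e-03,  1.56954670e+00]))
```

View pics/p1.png

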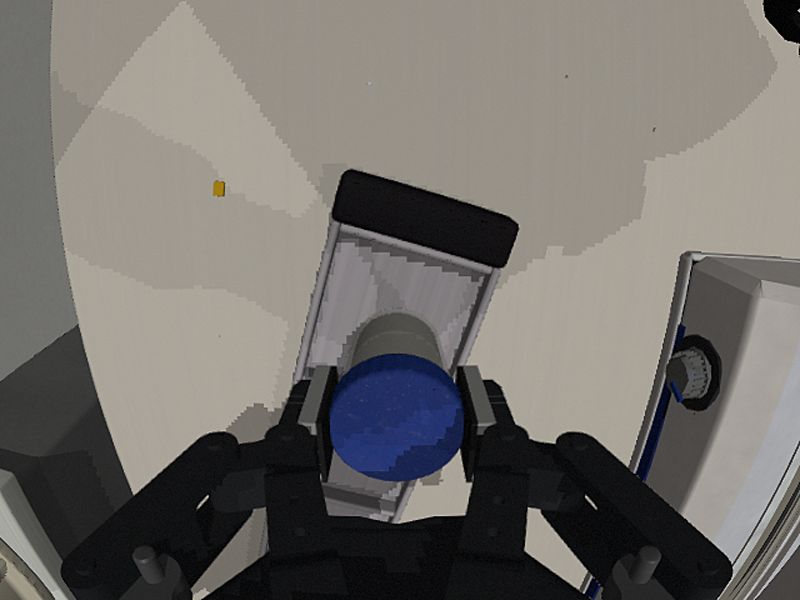

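```bash
python3 - <<'E'
from h import *
f=pickle.load(open("p1.pkl","rb"))
a=np.array([.291,.957]);b=np.array([.957,-.291]);c=np.array([474.3,226])
for n,u,v,z in [("L",331,260,16),("L2",303,365,16),("R",488,290,16),("R2",470,335,16),("endl",340,226,16),("endr",498,268,16),("blkL",335,222,18),("blkR",497,267,18),("blkfL",347,170,18),("blkfR",517,220,18),("div l",330,485,16),("div r",398,510,16)]:
    q=hit(f,u*.8,v*.8,z,f["pose"])[:2]; print(n,q,"rack x,y",np.round([(q-c)@b,(q-c)@a],1))
E
```

```text
L [479.2 366.4] rack x,y [-36.2 135.8]
L2 [463.3 315.6] rack x,y [-36.6  82.5]
R [547.4 352.8] rack x,y [ 33.1 142.6]
R2 [540.6 331.3] rack x,y [ 32.8 120.1]
endl [483.6 381.1] rack x,y [-36.2 151.1]
endr [551.2 362.9] rack x,y [ 33.8 153.4]
blkL [481.8 383.2] rack x,y [-38.6 152.6]
blkR [550.3 363.9] rack x,y [ 32.6 154.1]
blkfL [487.2 404.7] rack x,y [-39.7 174.8]
blkfR [557.8 384.6] rack x,y [ 33.8 176.1]
div l [470.8 240. ] rack x,y [-7.4 12.4]
div r [508.1 220.9] rack x,y [33.8  5. ]
```

```bash
python3 -m inch '[[0.002,-0.001,0.012,0,0,0,1],[0,0,0.007,0,0,0,1],[0,0,0.002,0,0,0,1],[0,0,0.001,0,0,0,1],[0,0,0,0,0,0,1],[0,0,0,0,0,0,1]]'
```

```text
clock: 7.15
eef_pos: [506.1, 336.1, 58.5]
tcp_rot: [3.141, -0.0, 1.571]
contact_force: [0.4, -0.1, -0.9]
opening: 0.482
grasp_force: 30.9
```

```bash
python3 -m inch '[[0,0,0.001,0,0,0,1],[0,0,0.001,0,0,0,1],[0,0,0,0,0,0,1]]'; python3 -m inch '[[0,0,0.001,0,0,0,1],[0,0,0,0,0,0,1],[0,0,0,0,0,0,1]]'
```

```text
clock: 7.45
eef_pos: [506.2, 336.2, 57.0]
tcp_rot: [3.141, -0.0, 1.571]
contact_force: [-2.0, -0.8, 6.5]
opening: 0.477
grasp_force: 31.7
clock: 7.75
eef_pos: [506.2, 336.2, 57.0]
tcp_rot: [3.141, -0.0, 1.571]
contact_force: [-4.1, -3.0, 16.0]
opening: 0.483
grasp_force: 32.6
```

```bash
python3 -m inch '[[0,0,-0.001,0,0,0,1],[0,0,0,0,0,0,-1],[0,0,0,0,0,0,-1],[0,0,0,0,0,0,-1],[0,0,0,0,0,0,-1],[0,0,-0.02,0,0,0,-1],[0,0,-0.04,0,0,0,-1],[0,0,-0.04,0,0,0,-1]]';python3 -m inch '[[-0.02,0,-0.02,0,0,0,-1],[-0.043,-0.001,0,0,0,0,-1],[-0.043,-0.002,0,0,0,0,-1],[-0.043,-0.002,0,0,0,0,-1],[-0.043,-0.002,0,0,0,0,-1],[-0.043,-0.002,0,0,0,0,-1],[-0.043,-0.002,0,0,0,0,-1],[-0.043,-0.002,0,0,0,0,-1]]';python3 -m inch '[[-0.043,-0.002,0,0,0,0,-1],[-0.043,-0.002,0,0,0,0,-1],[-0.043,0,0,0,0,0,-1],[-0.043,0,0,0,0,0,-1],[-0.043,0,0,0,0,0,-1],[-0.043,0,0,0,0,0,-1],[-0.043,0,0,0,0,0,-1],[0,0,0,0,0,0,-1]]'; python3 look.py s3
python3 - <<'E'
import cv2,numpy as np
from h import *
f=pickle.load(open("s3.pkl","rb"));h=cv2.cvtColor(f["img"],cv2.COLOR_BGR2HSV)
for n,lo,hi,z in [("red",0,6,58),("yel",18,32,52)]:
    m=((h[...,0]>=lo)&(h[...,0]<=hi)&(h[...,1]>150)&(h[...,2]>60)).astype(np.uint8)
    N,_,st,ce=cv2.connectedComponentsWithStats(m)
    for i in range(1,N):
        if st[i,4]>150: print(n,st[i],np.round(ce[i]/.8,1),hit(f,*ce[i],z,f["pose"]),hit(f,*ce[i],91,f["pose"]))
E
```

```text
clock: 8.55
eef_pos: [505.4, 335.6, 156.5]
tcp_rot: [-3.14, 0.001, 1.571]
contact_force: [0.3, 0.8, -0.7]
opening: 1.0
grasp_force: 0.0
clock: 9.35
eef_pos: [492.7, 13.4, 176.4]
tcp_rot: [3.141, 0.0, 1.571]
contact_force: [0.9, -0.1, -0.6]
opening: 1.003
grasp_force: 0.0
clock: 10.15
eef_pos: [489.2, -290.7, 176.4]
tcp_rot: [3.14, 0.002, 1.567]
contact_force: [-0.1, 0.1, 0.1]
opening: 1.004
grasp_force: 0.0
(array([ 489.19938303, -290.69400489,  176.40213848]), array([3.14022594e+00, 2.07149232e-03, 1.56746431e+00]))
red [283 104  25  25 427] [369.4 144.4] [ 476.2 -209.1   58. ] [ 478.  -208.6   91. ]
red [ 282  187   70   70 3826] [395.9 277.7] [ 489.8 -281.8   58. ] [ 489.8 -271.5   91. ]
yel [ 252    0   59   41 1981] [351.   21.8] [ 466.4 -141.3   52. ] [ 470.  -151.2   91. ]
```

View pics/s3.png

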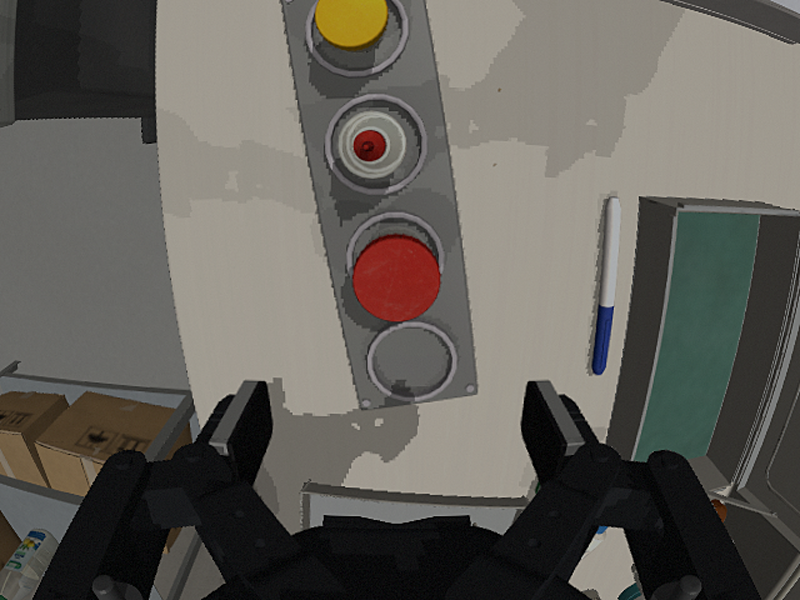

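Red is centred at (396,278) and the dropper at (369,146). Both rings match the earlier fit, and the blue ring is empty. Descending on the red jar.

```bash
python3 -m inch '[[0.003,0,0.03,0,0,0,-1],[0,0,0.04,0,0,0,-1],[0,0,0.04,0,0,0,-1],[0,0,0.015,0,0,0,-1],[0,0,0.005,0,0,0,-1],[0,0,0,0,0,0,-1],[0,0,0,0,0,0,-1]]'
```

```text
clock: 10.9
eef_pos: [490.1, -283.4, 47.8]
tcp_rot: [3.14, 0.001, 1.571]
contact_force: [0.7, 0.5, 0.2]
opening: 1.001
grasp_force: 0.0
```

```bash
python3 -m inch '[[0,0,0,0,0,0,1],[0,0,0,0,0,0,1],[0,0,0,0,0,0,1],[0,0,0,0,0,0,1],[0,0,0,0,0,0,1],[0,0,0,0,0,0,1]]' 30; python3 -m inch '[[0,0,-0.02,0,0,0,1],[0,0,-0.04,0,0,0,1],[0,0,-0.04,0,0,0,1],[0.02,0,-0.025,0,0,0,1],[0.04,-0.001,0,0,0,0,1],[0.045,-0.001,0,0,0,0,1],[0.045,-0.001,0,0,0,0,1],[0.045,-0.001,0,0,0,0,1]]'; python3 -m inch '[[0.045,-0.001,0,0,0,0,1],[0.045,-0.001,0,0,0,0,1],[0.045,0,0,0,0,0,1],[0.045,0,0,0,0,0,1],[0.045,0,0,0,0,0,1],[0.045,0,0,0,0,0,1],[0.045,0,0,0,0,0,1],[0.022,0,0,0,0,0,1]]'; python3 -m inch '[[0.015,0,0,0,0,0,1],[0,0,0,0,0,0,1],[0,0,0,0,0,0,1]]'
```

```text
clock: 11.5
eef_pos: [489.4, -283.3, 47.3]
tcp_rot: [3.141, 0.001, 1.571]
contact_force: [-1.0, 1.2, 8.1]
opening: 0.553
grasp_force: 29.9
clock: 12.3
eef_pos: [484.7, -86.5, 171.7]
tcp_rot: [3.141, 0.0, 1.57]
contact_force: [1.2, 0.4, -0.9]
opening: 0.553
grasp_force: 31.3
clock: 13.1
eef_pos: [482.9, 252.3, 171.7]
tcp_rot: [3.141, -0.001, 1.573]
contact_force: [1.0, -0.2, -1.0]
opening: 0.553
grasp_force: 31.3
clock: 13.4
eef_pos: [482.8, 263.2, 171.2]
tcp_rot: [-3.141, 0.001, 1.571]
contact_force: [0.6, -0.4, 0.5]
opening: 0.551
grasp_force: 31.3
```

```bash
python3 -m inch '[[0,0.001,0.03,0,0,0,1],[0,0,0.04,0,0,0,1],[0,0,0.035,0,0,0,1],[0,0,0.012,0,0,0,1],[0,0,0.005,0,0,0,1],[0,0,0,0,0,0,1],[0,0,0,0,0,0,1]]'; python3 -m inch '[[0,0,0.001,0,0,0,1],[0,0,0.001,0,0,0,1],[0,0,0,0,0,0,1]]'
```

```text
clock: 14.1
eef_pos: [485.1, 264.2, 50.7]
tcp_rot: [3.14, -0.001, 1.57]
contact_force: [0.2, -0.5, 0.4]
opening: 0.553
grasp_force: 31.3
clock: 14.4
eef_pos: [484.2, 264.2, 47.8]
tcp_rot: [3.141, -0.0, 1.571]
contact_force: [0.4, 0.6, -0.3]
opening: 0.551
grasp_force: 31.3
```

```bash
python3 -m inch '[[0,0,0.001,0,0,0,1],[0,0,0,0,0,0,1],[0,0,0,0,0,0,1]]'
```

```text
clock: 14.7
eef_pos: [484.2, 264.2, 47.3]
tcp_rot: [3.141, -0.0, 1.571]
contact_force: [-2.2, -1.7, 11.0]
opening: 0.553
grasp_force: 32.6
```

```bash
python3 -m inch '[[0,0,-0.001,0,0,0,1],[0,0,0,0,0,0,-1],[0,0,0,0,0,0,-1],[0,0,0,0,0,0,-1],[0,0,0,0,0,0,-1],[0,0,-0.02,0,0,0,-1],[0,0,-0.04,0,0,0,-1],[0,0,-0.04,0,0,0,-1]]';python3 -m inch '[[-0.02,0,-0.02,0,0,0,-1],[-0.043,-0.001,0,0,0,0,-1],[-0.043,-0.001,0,0,0,0,-1],[-0.043,-0.001,0,0,0,0,-1],[-0.043,-0.001,0,0,0,0,-1],[-0.043,-0.001,0,0,0,0,-1],[-0.043,-0.001,0,0,0,0,-1],[-0.043,0,0,0,0,0,-1]]';python3 -m inch '[[-0.043,0,0,0,0,0,-1],[-0.043,0,0,0,0,0,-1],[-0.043,0,0,0,0,0,-1],[-0.023,0,0,0,0,0,-1],[0,0,0,0,0,0,-1],[0,0,0,0,0,0,-1]]'
```

```text
clock: 15.5
eef_pos: [483.3, 263.6, 147.7]
tcp_rot: [-3.14, 0.001, 1.571]
contact_force: [0.1, -0.4, -0.7]
opening: 0.997
grasp_force: 0.0
clock: 16.3
eef_pos: [477.6, -58.7, 167.4]
tcp_rot: [3.141, 0.0, 1.571]
contact_force: [0.4, 0.5, 0.0]
opening: 0.999
grasp_force: 0.0
clock: 16.9
eef_pos: [477.6, -209.1, 167.0]
tcp_rot: [-3.141, -0.001, 1.569]
contact_force: [-0.6, 0.2, -0.7]
opening: 0.999
grasp_force: 0.0
```

```bash
python3 look.py s4
python3 - <<'E'
import cv2
from h import *
f=pickle.load(open("s4.pkl","rb"));h=cv2.cvtColor(f["img"],cv2.COLOR_BGR2HSV)
for n,lo,hi,z in [("red",0,6,80),("yel",18,32,52)]:
    m=((h[...,0]>=lo)&(h[...,0]<=hi)&(h[...,1]>150)&(h[...,2]>60)).astype(np.uint8)
    N,_,st,ce=cv2.connectedComponentsWithStats(m)
    for i in range(1,N):
        if st[i,4]>150: print(n,st[i],np.round(ce[i]/.8,1),hit(f,*ce[i],z,f["pose"]))
E
```

```text
(array([ 477.62926795, -209.05891123,  167.01643575]), array([-3.14103967e+00, -5.17231390e-04,  1.56929518e+00]))
red [304 234  23  32 526] [394.3 310.7] [ 477.2 -207.2   80. ]
yel [ 269   99   60   60 2794] [372.8 161.4] [ 466.1 -136.    52. ]
```

View pics/s4.png

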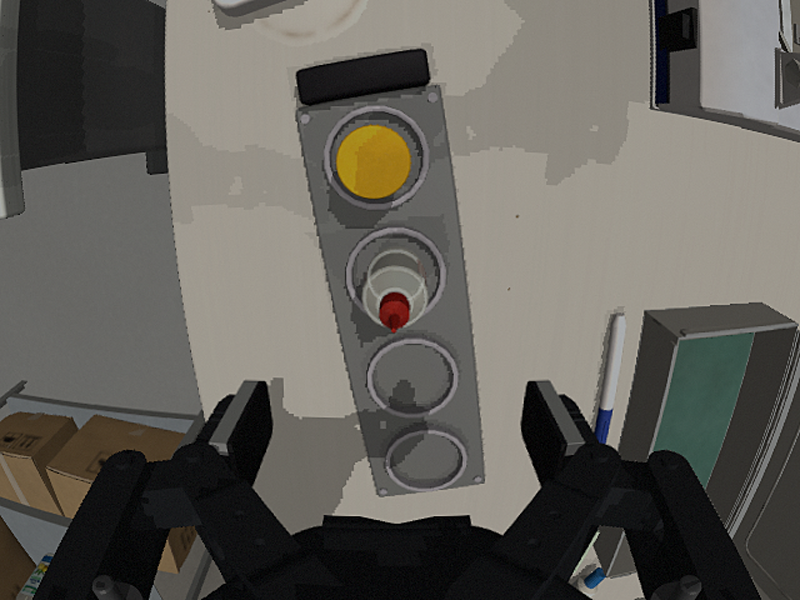

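The dropper is at (394,311) and yellow at (373,161), as expected. Descending on the dropper.

```bash
python3 -m inch '[[0.001,0,0.03,0,0,0,-1],[0,0,0.04,0,0,0,-1],[0,0,0.033,0,0,0,-1],[0,0,0.012,0,0,0,-1],[0,0,0.003,0,0,0,-1],[0,0,0,0,0,0,-1],[0,0,0,0,0,0,-1]]'; python3 -m inch '[[0,0,0,0,0,0,1],[0,0,0,0,0,0,1],[0,0,0,0,0,0,1],[0,0,0,0,0,0,1],[0,0,0,0,0,0,1],[0,0,0,0,0,0,1],[0,0,0,0,0,0,1]]' 30
```

```text
clock: 17.65
eef_pos: [479.1, -208.2, 50.7]
tcp_rot: [3.14, 0.001, 1.571]
contact_force: [0.9, 0.0, -1.3]
opening: 1.001
grasp_force: 0.0
clock: 18.35
eef_pos: [478.3, -208.2, 49.8]
tcp_rot: [3.141, 0.0, 1.571]
contact_force: [-2.0, 0.8, 5.6]
opening: 0.405
grasp_force: 29.5
```

```bash
python3 -m inch '[[0,0,-0.02,0,0,0,1],[0,0,-0.04,0,0,0,1],[0,0,-0.04,0,0,0,1],[0.02,0,-0.02,0,0,0,1],[0.04,-0.002,0,0,0,0,1],[0.045,-0.002,0,0,0,0,1],[0.045,-0.002,0,0,0,0,1],[0.045,-0.002,0,0,0,0,1]]'; python3 -m inch '[[0.045,-0.002,0,0,0,0,1],[0.045,-0.002,0,0,0,0,1],[0.045,-0.002,0,0,0,0,1],[0.045,-0.002,0,0,0,0,1],[0.02,0,0,0,0,0,1],[0.005,0,0,0,0,0,1],[0,0,0,0,0,0,1],[0,0,0,0,0,0,1]]'
```

```text
clock: 19.15
eef_pos: [469.6, -11.5, 169.5]
tcp_rot: [3.141, -0.0, 1.57]
contact_force: [0.5, 0.0, -0.9]
opening: 0.403
grasp_force: 30.4
clock: 19.95
eef_pos: [461.8, 191.0, 169.1]
tcp_rot: [-3.141, 0.001, 1.57]
contact_force: [-0.3, -0.6, -0.4]
opening: 0.406
grasp_force: 30.4
```

```bash
python3 -m inch '[[0,0,0.03,0,0,0,1],[0,0,0.04,0,0,0,1],[0,0,0.033,0,0,0,1],[0,0,0.01,0,0,0,1],[0,0,0.004,0,0,0,1],[0,0,0,0,0,0,1],[0,0,0,0,0,0,1]]'; python3 -m inch '[[0,0,0.001,0,0,0,1],[0,0,0.001,0,0,0,1],[0,0,0,0,0,0,1]]'
```

```text
clock: 20.65
eef_pos: [463.1, 192.2, 53.6]
tcp_rot: [3.14, -0.001, 1.57]
contact_force: [0.1, 0.2, -0.7]
opening: 0.4
grasp_force: 30.4
clock: 20.95
eef_pos: [462.2, 192.1, 50.7]
tcp_rot: [3.141, -0.0, 1.571]
contact_force: [0.0, 0.2, -0.8]
opening: 0.402
grasp_force: 30.4
```

```bash
python3 -m inch '[[0,0,0.001,0,0,0,1],[0,0,0,0,0,0,1],[0,0,0,0,0,0,1]]'
```

```text
clock: 21.25
eef_pos: [462.2, 192.2, 49.8]
tcp_rot: [3.141, -0.0, 1.571]
contact_force: [-1.9, 0.2, 7.4]
opening: 0.403
grasp_force: 31.0
```

```bash
python3 -m inch '[[0,0,-0.001,0,0,0,1],[0,0,0,0,0,0,-1],[0,0,0,0,0,0,-1],[0,0,0,0,0,0,-1],[0,0,0,0,0,0,-1],[0,0,-0.02,0,0,0,-1],[0,0,-0.04,0,0,0,-1],[0,0,-0.04,0,0,0,-1]]';python3 -m inch '[[-0.02,0,-0.02,0,0,0,-1],[-0.043,0.001,0,0,0,0,-1],[-0.043,0.001,0,0,0,0,-1],[-0.043,0.001,0,0,0,0,-1],[-0.043,0.001,0,0,0,0,-1],[-0.043,0,0,0,0,0,-1],[-0.043,0,0,0,0,0,-1],[-0.043,0,0,0,0,0,-1]]';python3 -m inch '[[-0.007,0,0,0,0,0,-1],[0,0,0.03,0,0,0,-1],[0,0,0.04,0,0,0,-1],[0,0,0.04,0,0,0,-1],[0,0,0.015,0,0,0,-1],[0,0,0.004,0,0,0,-1],[0,0,0,0,0,0,-1],[0,0,0,0,0,0,-1]]'
```

```text
clock: 22.05
eef_pos: [461.3, 191.7, 150.8]
tcp_rot: [-3.14, 0.001, 1.571]
contact_force: [1.5, 1.0, -0.5]
opening: 1.002
grasp_force: 0.0
clock: 22.85
eef_pos: [465.7, -130.8, 170.4]
tcp_rot: [3.141, 0.0, 1.571]
contact_force: [0.1, 0.4, 0.2]
opening: 1.0
grasp_force: 0.0
clock: 23.65
eef_pos: [466.8, -136.0, 42.2]
tcp_rot: [3.14, 0.0, 1.571]
contact_force: [0.1, 1.1, 0.4]
opening: 1.003
grasp_force: 0.0
```

```bash
python3 -m inch '[[0,0,0,0,0,0,1],[0,0,0,0,0,0,1],[0,0,0,0,0,0,1],[0,0,0,0,0,0,1],[0,0,0,0,0,0,1],[0,0,0,0,0,0,1],[0,0,0,0,0,0,1]]' 30; python3 -m inch '[[0,0,-0.02,0,0,0,1],[0,0,-0.04,0,0,0,1],[0,0,-0.04,0,0,0,1],[0.02,-0.002,-0.02,0,0,0,1],[0.04,-0.004,0,0,0,0,1],[0.045,-0.005,0,0,0,0,1],[0.045,-0.005,0,0,0,0,1],[0.045,-0.005,0,0,0,0,1]]'; python3 -m inch '[[0.04,-0.004,0,0,0,0,1],[0.02,-0.001,0,0,0,0,1],[0,0,0,0,0,0,1],[0,0,0,0,0,0,1]]'
```

```text
clock: 24.35
eef_pos: [466.3, -136.1, 41.9]
tcp_rot: [3.141, 0.0, 1.571]
contact_force: [-1.3, 1.4, 7.4]
opening: 0.433
grasp_force: 29.3
clock: 25.15
eef_pos: [444.5, 60.5, 161.6]
tcp_rot: [3.141, -0.0, 1.57]
contact_force: [1.1, -0.5, -0.5]
opening: 0.434
grasp_force: 30.5
clock: 25.55
eef_pos: [439.8, 119.0, 161.3]
tcp_rot: [-3.141, 0.0, 1.572]
contact_force: [0.4, 0.1, -1.2]
opening: 0.432
grasp_force: 30.5
```

```bash
python3 -m inch '[[0,0,0.03,0,0,0,1],[0,0,0.04,0,0,0,1],[0,0,0.033,0,0,0,1],[0,0,0.01,0,0,0,1],[0,0,0.004,0,0,0,1],[0,0,0,0,0,0,1],[0,0,0,0,0,0,1]]'; python3 -m inch '[[0,0,0.001,0,0,0,1],[0,0,0.001,0,0,0,1],[0,0,0,0,0,0,1]]'
```

```text
clock: 26.25
eef_pos: [441.1, 119.0, 45.5]
tcp_rot: [3.14, -0.001, 1.57]
contact_force: [0.2, -0.7, -1.3]
opening: 0.435
grasp_force: 30.5
clock: 26.55
eef_pos: [440.3, 119.1, 42.7]
tcp_rot: [3.141, -0.0, 1.571]
contact_force: [0.2, -0.2, -0.5]
opening: 0.436
grasp_force: 30.5
```

```bash
python3 -m inch '[[0,0,0.001,0,0,0,1],[0,0,0,0,0,0,1],[0,0,0,0,0,0,1]]'
```

```text
clock: 26.85
eef_pos: [440.2, 119.1, 41.9]
tcp_rot: [3.141, -0.0, 1.571]
contact_force: [-2.5, 0.4, 11.4]
opening: 0.436
grasp_force: 31.8
```

Standing on the floor. I'll release, back off and check all four from above.

```bash
python3 -m inch '[[0,0,-0.001,0,0,0,1],[0,0,0,0,0,0,-1],[0,0,0,0,0,0,-1],[0,0,0,0,0,0,-1],[0,0,0,0,0,0,-1],[0,0,-0.02,0,0,0,-1],[0,0,-0.04,0,0,0,-1],[0,0,-0.04,0,0,0,-1]]';python3 -m inch '[[0,0,-0.04,0,0,0,-1],[0,0.01,-0.04,0,0,0,-1],[0,0.01,-0.04,0,0,0,-1],[0,0.01,-0.03,0,0,0,-1],[0,0,0,0,0,0,-1],[0,0,0,0,0,0,-1]]'; python3 look.py end1; python3 - <<'E'
import cv2
from rig import eyes
cv2.imwrite("pics/ends.png",cv2.resize(eyes.grab_frame("side")["img"][120:240,220:380],None,fx=5,fy=5,interpolation=cv2.INTER_CUBIC))
E
```

```text
clock: 27.65
eef_pos: [439.2, 118.8, 142.9]
tcp_rot: [-3.139, 0.001, 1.571]
contact_force: [0.2, 0.2, -0.1]
opening: 0.998
grasp_force: 0.0
clock: 28.25
eef_pos: [470.0, 119.0, 292.3]
tcp_rot: [3.141, -0.0, 1.571]
contact_force: [-0.5, -0.8, -0.8]
opening: 1.004
grasp_force: 0.0
(array([470.00264712, 118.97342126, 292.3464128 ]), array([ 3.14090112e+00, -2.06220912e-04,  1.57063071e+00]))
```

View pics/end1.png

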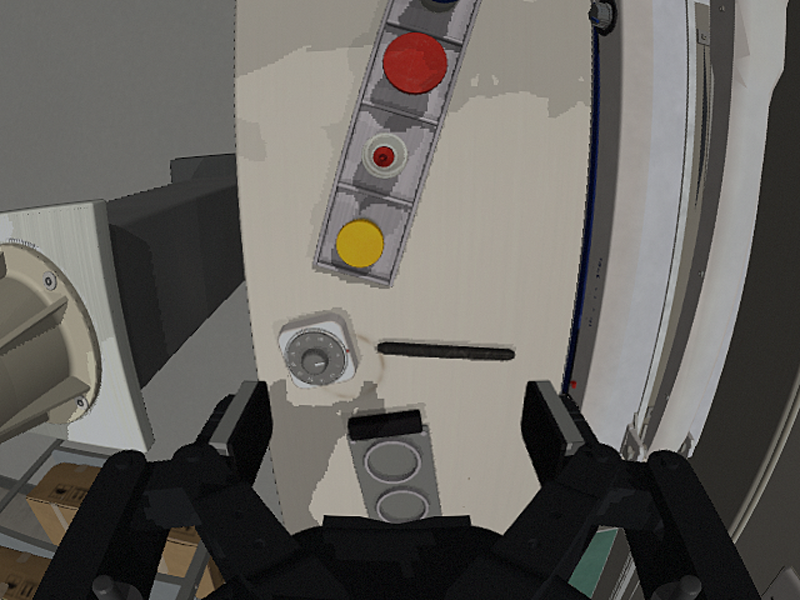

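View pics/ends.png

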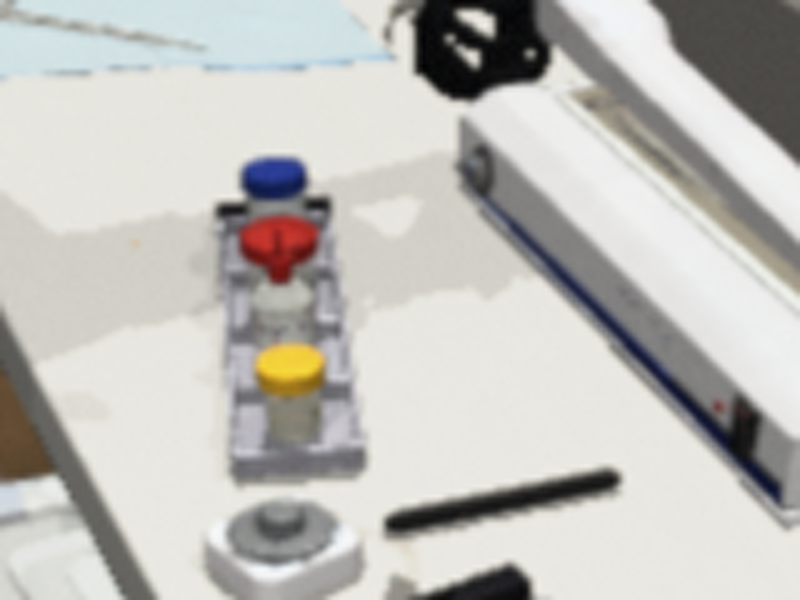

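All four stand upright and centred in their bays. From above, yellow is at (360,244) in the far bay, then the dropper at (384,156), red at (415,63), and blue next to the block.

```bash
python3 -c "
from rig import r
print(r.sign_off())"
```

```text
the job is handed in; nothing more can be done
None
```

The job is handed in: all four containers stand upright in the work rack in reverse order (from the black block: tall jar, wide jar, dropper bottle, small jar), finished at about 28 s of the 102 s allowed.

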